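# Clamp a plaster mould in its jig

## Robot

A 7-joint arm with a two-finger parallel gripper is mounted at the origin on the work surface. World frame = base frame: x ahead of the robot, y to its left, z up, the work surface at z = 0. Lengths are in m, angles in rad, forces in N, time in s.
With the tool pointing down it reaches from about 0.425 to 0.95 m from the base axis. Payload 4.7 kg.
Tool frame: the origin (TCP) lies on the centre line of the jaws, within the pads' length; the fingertips stand ahead of it and the grasp point (between the pads) lies 8 mm behind it (arm.tips_ahead is the z of the fingertips in the tool frame, in m); z points along the fingers, y is the line along which they close (so a half turn about z gives the same grasp; the last joint's range is limited). The gripper opens to 85 mm and grips with 20 to 120 N. Pads are 22 mm wide; open, the fingers measure 114 mm over their backs; the gripper's body (76 mm by 85 mm) begins 54 mm behind the grasp point. The pads swing forward as they close: fully open they stand 13 mm farther back than shut.
Start: joints at [1.17, 0.469, -0.049, 1.532, 0.024, 1.141, -0.082], TCP at [0.245, -0.629, 0.242] pointing down, gripper open.
Joint ranges: [-2.59, 2.59], [-0.33, 1.99], [-1.39, 1.29], [0.1, 2.45], [-1.04, 4.18], [0.21, 1.99], [-2.66, 2.66]. Speed limits (rad/s): [2.57, 2.57, 3.14, 3.14, 3.14, 3.14, 3.14].

## Interface

Orientations are given as a rotation vector (axis times angle).
In Python, from plant import arm gives the robot as it stands.
- The arm moves only by the tool arm_command, never from a script. Its argument "commands" is a list of rows, each a list of 5 numbers: the closure, from 0 (fully open) to 1 (shut), then the shift along the tool's x, y, z in mm, then the turn about the tool's z in rad. In form: [[hand, dx, dy, dz, roll], ...]. A call has 1 to 12 rows; each row shifts and turns the commanded pose from where the row before left it, along the tool's axes as they then stand; what a row does not reach is not made up. A row lasts 1/10 s, in which the tool goes at most 50 mm and 8.59 degrees, less where a joint would pass 70% of its speed; a pose out of reach is approached as far as the arm can. A call with a gripper value outside its range is refused whole. The fingers move at their own pace and stop on an object; "grip_force" is the grip in N (left out, the last holds). Time passes only in rows, so rows that do not move let the fingers close. It gives the time, the measured TCP pose, the force, the opening and the grip force at its end, in the units of the state.
- arm.get_obs(): the state, without advancing time (a new reading comes with each control period).
- arm.camera(name): name is "scene" or "top" or "wrist"; returns a dict with "image" (384x512x3 uint8, red, green, blue), "vfov" (degrees; the focal length in pixels is half the picture's height over the tangent of half this angle, whatever the lens; pixels are square), "cx", "cy" (the principal point, pixels), "cam_to_world" (4x4, takes a point from camera to world coordinates); the wrist camera has in their place "T_tool_cam" (4x4, takes a point from camera to tool coordinates, whose origin is the TCP and whose axes are the flange's). Camera axes: x right, y down, z forward; pixel columns grow to the right and rows downward; lengths in m; the calibration is good to about 2 mm. A picture is of the moment at which its call begins: read the wrist's pose just before it. There is no depth.
- arm.hand_in(): hands the job in; it is judged then, once.
The state is a dict: "t": time; "joints": joint angles; "qvel": joint speeds; "tau": joint torques, N m; "tcp_pos": TCP position; "tool_rot": TCP orientation; "wrist_force": force on the tool from outside, world axes, zero at the start; "ft_torque": the same for the moment, N m; "width": finger opening in m; "grip_force": force on a finger pad.
Only numpy, scipy, OpenCV 4.12 (cv2) and the standard library are available. Lean on these libraries where they do the work, as an engineer would, in place of code of your own. Each camera call takes 0.05 s, during which the arm holds its last target. There are 200 camera calls.

## Task

Slide the plaster mould along the jig until it squeezes the red sprung stop button firmly, but without ramming it. Then push the red-knobbed clamp lever over its centre so that it snaps down and holds the mould there, still pressed against the button. Do not force the lever, and leave the bowl, the beaker and the spatula where they are.

Things in the scene. Friction and masses are not known exactly. Their poses are not given: they have to be found in the camera images.
- jig: Plywood board 320 x 220 mm, 18 mm thick, fixed to the bench. Origin: centre of its underside. Its x axis is the way the mould slides to the stop, z up. Two rails, 14 mm high above the board, edge a lane 106 mm wide along x, centred on y = -35 mm, from x = -155 to 85 mm.
- mould: White plaster tile mould, loose, a block 130 (x) x 100 (y) x 45 mm (z), about 0.5 kg, too wide to grasp; origin at the centre of its underside; x points to the stop (as the jig's x, within 0.02 rad). It lies on the board between the rails; push its free near face, at its x = -65 mm. Sliding it takes 3 to 8 N, more if a finger drags down on its face; let go, it stays by friction, button part squeezed.
- fence: Dark wooden fence 22 x 100 x 45 mm fixed on the far end of the board, with an adjustable stop screw that carries the red button; origin at the centre of its underside (on the board's top), axes as the jig's.
- clamp_base: Fixed steel base 50 x 50 mm of the hold-down clamp, on the board on the mould's +y side; origin at the centre of its underside (on the board's top), axes as the jig's. Its lever has an arm with a rubber pad that comes down on the mould's top, 72 mm to -y of the pivot, and an upright handle with a red ball.
- clamp (a joint): Clamp lever angle, rad: 0 open (handle leaning 0.7 rad to jig +y, pad up), grows as the handle is pushed to -y. Sprung over a centre at 0.55: pushed less it returns; pushed past, it snaps on to about 0.9 and the pad bears on the mould with some 10 N. At the ball the resistance peaks at about 12 N near 0.25 and fades to nothing at the centre. Over 20 N on the clamp is forcing it.
- clamp_ball (a point): Centre of the red ball, 28 mm across, at the handle's end, 100 mm from the pivot; when open about 157 mm above the bench and 64 mm to jig +y of the pivot. It moves on a circle about the pivot in the jig's y-z plane.
- bowl: White ceramic bowl 120 mm across, 55 mm high, on the bench on the jig's -y side; origin at the centre of its underside. Leave alone.
- beaker: Grey stoneware beaker 72 mm across, 95 mm high, on the bench on the jig's -y side; origin at the centre of its underside. Leave alone.
- spatula: Spatula lying on the bench on the jig's +y side, beyond the clamp, roughly along the jig's x; leave alone.
- stop_bush (a point): Brass bush in the fence's near face, from which the screw comes, 25 mm above the board. The red button (26 mm across) has its face 20 to 40 mm before this point (towards jig -x): the setting varies and is not measured; find it by feel. The button is sprung: 8 mm travel, 1.5 N per mm, then a hard end. Push the mould with 16 to 20 N in all and it is well squeezed; over 22 N on it is ramming.
- clamp_pivot (a point): The lever's pivot, 62 mm above the clamp base's underside; the lever turns about the jig's x direction here.
Things that resemble listed ones, but are neither listed nor needed, are in the scene too. Leave any blue look-alike of the mould alone.

How it is judged:
By the outcome, as a careful person would: the job done as asked, in the order asked, and still so for the second after the job is handed in, with the robot touching nothing.
It also fails if it takes over 72 s, if anything falls off the work surface, if the arm or the gripper's body presses on something with over 40 N, if the wrist force passes 120 N, or if a joint passes its speed limit or range.

## Working session

There is one attempt and no reset: what is moved stays moved. The work goes in short steps, Python scripts to look and compute and a tool call to move; the robot and the scene stay as the last step left them, time stands still between calls to the robot, and variables do not carry over. Pictures are saved under pics/ and viewed, at most 10 in all, crops included, and the job is handed in when it is done.

Besides the shell and the picture viewer there is one more tool, called after ">>>" as name(argument=value, ...), one argument or row to a line, values as JSON. arm_command: Moves the arm, as the interface text tells. Its arguments: {"type":"object","properties":{"commands":{"type":"array"},"grip_force":{"type":"number"}},"required":["commands"]}

```bash
mkdir -p pics
cat > h.py <<'E'
import numpy as np,cv2
from plant import arm
from scipy.spatial.transform import Rotation as R
def cam(n):
    o=arm.get_obs(); c=arm.camera(n); im=c["image"]
    f=im.shape[0]/2/np.tan(np.radians(c["vfov"])/2)
    if "cam_to_world" in c: T=np.array(c["cam_to_world"])
    else:
        W=np.eye(4);W[:3,:3]=R.from_rotvec(o["tool_rot"]).as_matrix();W[:3,3]=o["tcp_pos"];T=W@np.array(c["T_tool_cam"])
    return im,dict(f=f,cx=c["cx"],cy=c["cy"],T=T)
def ray(k,u,v):
    d=k["T"][:3,:3]@np.array([(u-k["cx"])/k["f"],(v-k["cy"])/k["f"],1]);return k["T"][:3,3],d/np.linalg.norm(d)
def plane(k,u,v,z):
    o,d=ray(k,u,v);return o+d*(z-o[2])/d[2]
def proj(k,p):
    q=np.linalg.inv(k["T"])@np.append(p,1);return k["f"]*q[0]/q[2]+k["cx"],k["f"]*q[1]/q[2]+k["cy"]
def two(k1,a,k2,b):
    o1,d1=ray(k1,*a);o2,d2=ray(k2,*b)
    s=np.linalg.lstsq(np.c_[d1,-d2],o2-o1,rcond=None)[0]
    p,q=o1+s[0]*d1,o2+s[1]*d2;return (p+q)/2,np.linalg.norm(p-q)
E
python3 - <<'E'
from h import *
import pickle
D={}
for n in("scene","top"):
    im,k=cam(n);D[n]=(im,k);cv2.imwrite(f"pics/{n}0.png",cv2.resize(im[:,:,::-1],None,fx=1.5,fy=1.5))
    print(n,k["T"][:3,3].round(3),k["f"],k["cx"],k["cy"])
pickle.dump(D,open("d.pkl","wb"))
o=arm.get_obs();print(o["t"],o["tcp_pos"],R.from_rotvec(o["tool_rot"]).as_matrix().round(3),arm.tips_ahead,o["wrist_force"])
E
```

```text
scene [1.073 0.39  1.236] 465.00119030302454 252.42853435450587 191.53006180202917
top [0.283 0.046 1.465] 460.10106817120493 263.08001016922344 182.5742080100104
0.1 [ 0.24503771 -0.62841609  0.24135451] [[ 0.932  0.363 -0.001]
 [ 0.363 -0.932  0.002]
 [-0.    -0.002 -1.   ]] 0.011 [1.02570355 0.48175062 0.103799  ]
```

View pics/scene0.png

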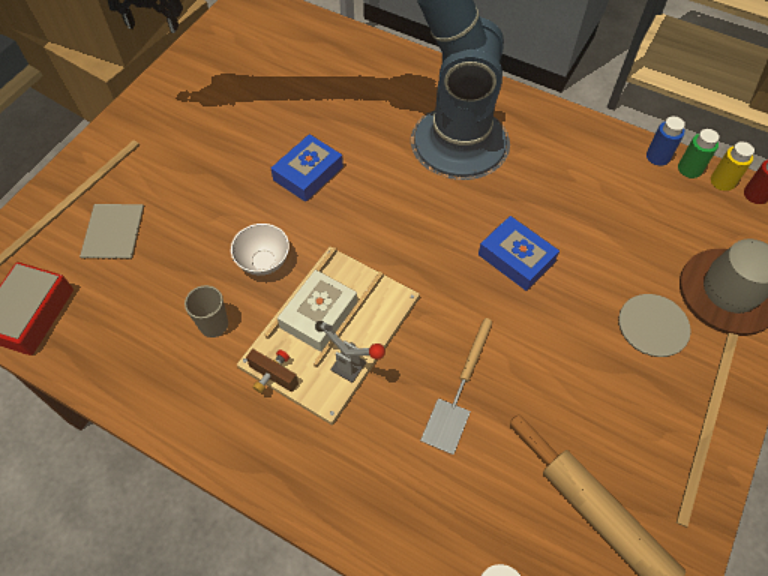

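View pics/top0.png

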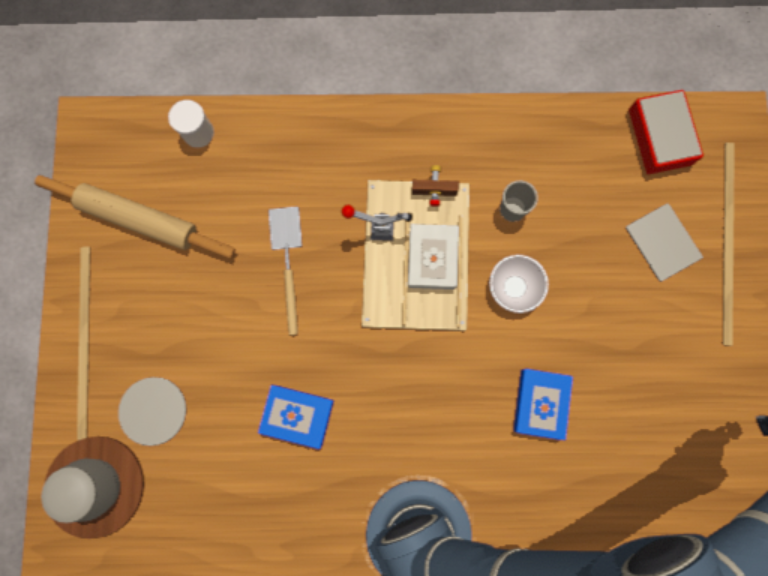

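The mould (white, at 433,257 in the 1.5x top view), the board (corners about 370,181 / 469,184 / 466,330 / 362,327), the ball (348,211), the button (435,202), the bowl (518,284) and the beaker (518,200) are all visible. The jig's x points roughly along world +x.

Run:
```python
from h import *
import pickle
D=pickle.load(open("d.pkl","rb"))
def red(im):
    h=cv2.cvtColor(im,cv2.COLOR_RGB2HSV);m=(((h[...,0]<6)|(h[...,0]>174))&(h[...,1]>180)&(h[...,2]>90)).astype(np.uint8)
    n,l,s,c=cv2.connectedComponentsWithStats(m);return [(s[i,4],c[i].round(1)) for i in range(1,n) if s[i,4]>8]
it,kt=D["top"];is_,ks=D["scene"]
rt,rs=red(it),red(is_);print(rt,rs)
def near(l,p):return min(l,key=lambda a:np.hypot(*(a[1]-p)))[1]
bt,bs=near(rt,(232,141)),near(rs,(251,234))
print("ball",two(kt,bt,ks,bs))
print("button",two(kt,near(rt,(290,135)),ks,near(rs,(188,238))))
C=[plane(kt,u/1.5,v/1.5,.018) for u,v in((370,181),(469,184),(466,330),(362,327))]
print(np.round(C,3))
# white mould: top
h=cv2.cvtColor(it,cv2.COLOR_RGB2HSV)
roi=np.zeros(it.shape[:2],np.uint8);roi[140:205,268:312]=1
m=((h[...,1]<45)&(h[...,2]>150)).astype(np.uint8)*roi
cs=max(cv2.findContours(m,cv2.RETR_EXTERNAL,cv2.CHAIN_APPROX_NONE)[0],key=cv2.contourArea)
B=cv2.boxPoints(cv2.minAreaRect(cs));P=np.array([plane(kt,*b,.063) for b in B]);print("mould",P.round(3),P.mean(0).round(3),B)
for nm,z,u,v in(("fenceL",.063,412,187),("fenceR",.063,458,189),("bowl",.055,518,284),("beaker",.095,519,197)):print(nm,plane(kt,u/1.5,v/1.5,z).round(3))
```

```text
[(np.int32(482), array([436.1,  97.6])), (np.int32(24), array([289.5, 134.5])), (np.int32(52), array([231.5, 140.5]))] [(np.int32(24), array([509.6, 111.1])), (np.int32(322), array([ 18.5, 212.4])), (np.int32(80), array([250.8, 233.7])), (np.int32(32), array([188.2, 236. ]))]
ball (array([0.63304264, 0.13611228, 0.15883236]), np.float64(0.0002370194237676484))
button (array([ 0.68028585, -0.04001044,  0.04921022]), np.float64(0.0011366331699482824))
[[ 0.737  0.097  0.018]
 [ 0.729 -0.119  0.018]
 [ 0.411 -0.104  0.018]
 [ 0.419  0.114  0.018]]
mould [[ 0.502  0.018  0.063]
 [ 0.631  0.012  0.063]
 [ 0.626 -0.089  0.063]
 [ 0.497 -0.081  0.063]] [ 0.564 -0.035  0.063] [[271.72998 189.56178]
 [273.1822  148.89937]
 [305.42676 150.05095]
 [303.97455 190.71336]]
fenceL [0.709 0.007 0.063]
fenceR [ 0.704 -0.09   0.063]
bowl [ 0.502 -0.21   0.055]
beaker [ 0.676 -0.212  0.095]
```

>>> arm_command(
  commands=[
    [1, 0, 0, 0, 0.138],
    [1, 0, 0, 0, 0.138],
    [1, 0, 0, 0, 0.138],
    [1, 13, -40, 0, 0],
    [1, 13, -40, 0, 0],
    [1, 13, -40, 0, 0],
    [1, 13, -40, 0, 0],
    [1, 13, -40, 0, 0],
    [1, 13, -40, 0, 0],
    [1, 13, -40, 0, 0],
    [1, 13, -40, 0, 0],
    [1, 13, -40, 0, 0],
  ],
  grip_force=30,
)

```text
t: 1.3
tcp_pos: [0.3774, -0.2723, 0.2422]
tool_rot: [3.141, -0.067, -0.0]
wrist_force: [0.1, 0.2, 0.4]
width: -0.0002
grip_force: 0.0
```

>>> arm_command(
  commands=[
    [1, 13, -40, 0, 0],
    [1, 13, -40, 0, 0],
    [1, 13, -40, 0, 0],
    [1, 13, -40, 0, 0],
    [1, 13, -40, 0, 0],
    [1, 0, 0, 0, 0],
    [1, 0, 0, 0, 0],
    [1, 0, 0, 0, 0],
  ],
)

```text
t: 2.1
tcp_pos: [0.4502, -0.0782, 0.242]
tool_rot: [3.14, -0.069, -0.001]
wrist_force: [0.0, -0.3, -0.6]
width: -0.0001
grip_force: 0.0
```

```bash
cat > s.py <<'E'
from h import *
o=arm.get_obs();M=R.from_rotvec(o["tool_rot"]).as_matrix();print(o["t"],o["tcp_pos"].round(4),"yaw",np.arctan2(M[1,0],M[0,0]).round(3),"z",M[:,2].round(3),"F",np.round(o["wrist_force"],2),o["width"])
E
python3 s.py
python3 - <<'E'
from h import *
im,k=cam("wrist");cv2.imwrite("pics/w1.png",im[:,:,::-1])
for p in((.499,-.032,.063),(.633,.136,.158)):print(proj(k,p))
E
```

```text
2.1 [ 0.4502 -0.0782  0.242 ] yaw -0.044 z [-0.001 -0.    -1.   ] F [ 0.01 -0.26 -0.63] -9.715513911544445e-05
(np.float64(202.53713222833966), np.float64(123.16598242088615))
(np.float64(-154.94124059687448), np.float64(-101.1142410302387))
```

View pics/w1.png

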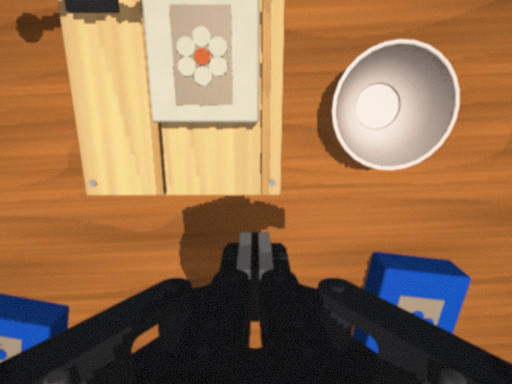

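The wrist view puts the mould's near edge at row 122, spanning columns 155–258, against (202,123) predicted. The measurement holds, so I'll descend behind the mould.

>>> arm_command(
  commands=[
    [1, 8, -24, 0, 0],
    [1, 7, -22, 0, 0],
    [1, 0, 0, 40, 0],
    [1, 0, 0, 40, 0],
    [1, 0, 0, 40, 0],
    [1, 0, 0, 30, 0],
    [1, 0, 0, 25, 0],
    [1, 0, 0, 15, 0],
    [1, 0, 0, 10, 0],
    [1, 0, 0, 0, 0],
    [1, 0, 0, 0, 0],
    [1, 0, 0, 0, 0],
  ],
)

```text
t: 3.35
tcp_pos: [0.4684, -0.032, 0.0432]
tool_rot: [3.141, -0.067, 0.003]
wrist_force: [0.6, -0.3, 0.4]
width: -0.0001
grip_force: 0.0
```

>>> arm_command(
  commands=[
    [1, 4, 0, 0, 0],
    [1, 4, 0, 0, 0],
    [1, 3, 0, 0, 0],
    [1, 2, 0, 0, 0],
    [1, 2, 0, 0, 0],
    [1, 2, 0, 0, 0],
    [1, 2, 0, 0, 0],
    [1, 2, 0, 0, 0],
    [1, 2, 0, 0, 0],
    [1, 2, 0, 0, 0],
    [1, 0, 0, 0, 0],
  ],
)

```text
t: 4.45
tcp_pos: [0.4926, -0.0328, 0.0421]
tool_rot: [3.141, -0.066, -0.0]
wrist_force: [-1.5, 0.0, 0.0]
width: 0.0001
grip_force: 0.8
```

>>> arm_command(
  commands=[
    [1, 2, 0, 0, 0],
    [1, 2, 0, 0, 0],
    [1, 2, 0, 0, 0],
    [1, 2, 0, 0, 0],
    [1, 2, 0, 0, 0],
  ],
)

```text
t: 4.95
tcp_pos: [0.5029, -0.0332, 0.0423]
tool_rot: [3.141, -0.066, 0.0]
wrist_force: [-1.2, 0.3, -0.8]
width: 0.0002
grip_force: 0.8
```

```bash
python3 - <<'E'
from h import *
im,k=cam("wrist");cv2.imwrite("pics/w2.png",im[:,:,::-1])
im,k=cam("top");cv2.imwrite("pics/t2.png",cv2.resize(im[100:240,220:340,::-1],None,fx=5,fy=4))
h=cv2.cvtColor(im,cv2.COLOR_RGB2HSV)
roi=np.zeros(im.shape[:2],np.uint8);roi[136:205,268:312]=1
m=((h[...,1]<45)&(h[...,2]>150)).astype(np.uint8)*roi
cs=max(cv2.findContours(m,cv2.RETR_EXTERNAL,cv2.CHAIN_APPROX_NONE)[0],key=cv2.contourArea)
B=cv2.boxPoints(cv2.minAreaRect(cs));P=np.array([plane(k,*b,.063) for b in B]);print(P.round(3))
E
python3 s.py
```

```text
[[ 0.643  0.013  0.063]
 [ 0.642 -0.088  0.063]
 [ 0.594 -0.087  0.063]
 [ 0.595  0.013  0.063]]
5.05 [ 0.5033 -0.0332  0.0424] yaw -0.042 z [ 0.001  0.    -1.   ] F [-0.45  0.28 -0.65] -5.098298011605694e-05
```

View pics/w2.png

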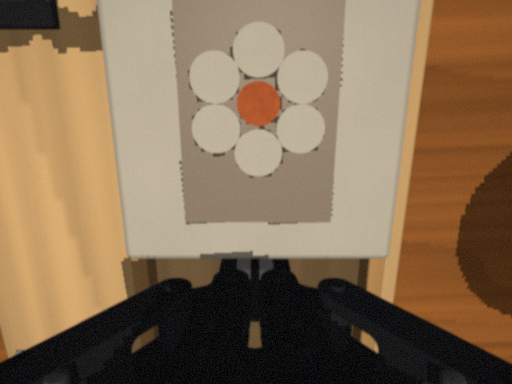

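The mould slides in line with the tool: its far edge is now at x≈0.643, and the fingers are centred on its near face (255,260). I'll keep pushing by feel.

>>> arm_command(
  commands=[
    [1, 2, 0, 0, 0],
    [1, 2, 0, 0, 0],
    [1, 2, 0, 0, 0],
    [1, 2, 0, 0, 0],
    [1, 2, 0, 0, 0],
  ],
)

```text
t: 5.55
tcp_pos: [0.5126, -0.0336, 0.0424]
tool_rot: [3.141, -0.066, -0.001]
wrist_force: [-4.0, -0.1, 3.4]
width: -0.0002
grip_force: 1.9
```

>>> arm_command(
  commands=[
    [1, 1, 0, 0, 0],
    [1, 1, 0, 0, 0],
    [1, 1, 0, 0, 0],
    [1, 1, 0, 0, 0],
  ],
)

```text
t: 5.95
tcp_pos: [0.5166, -0.0338, 0.0423]
tool_rot: [3.141, -0.066, -0.0]
wrist_force: [-3.2, 0.4, 2.5]
width: -0.0002
grip_force: 1.8
```

>>> arm_command(
  commands=[
    [1, 1, 0, 0, 0],
    [1, 1, 0, 0, 0],
    [1, 1, 0, 0, 0],
    [1, 1, 0, 0, 0],
  ],
)

```text
t: 6.35
tcp_pos: [0.5207, -0.034, 0.0423]
tool_rot: [3.141, -0.066, 0.0]
wrist_force: [-4.0, -0.7, 2.8]
width: 0.0001
grip_force: 1.8
```

>>> arm_command(
  commands=[
    [1, 1, 0, 0, 0],
    [1, 1, 0, 0, 0],
    [1, 1, 0, 0, 0],
  ],
)

```text
t: 6.65
tcp_pos: [0.5237, -0.0341, 0.0423]
tool_rot: [3.141, -0.066, -0.0]
wrist_force: [-2.9, 0.5, 1.6]
width: -0.0002
grip_force: 1.8
```

>>> arm_command(
  commands=[
    [1, 1, 0, 0, 0],
    [1, 1, 0, 0, 0],
    [1, 1, 0, 0, 0],
  ],
)

```text
t: 6.95
tcp_pos: [0.5267, -0.0342, 0.0423]
tool_rot: [3.141, -0.066, 0.0]
wrist_force: [-3.4, 1.0, 2.4]
width: 0.0002
grip_force: 1.8
```

>>> arm_command(
  commands=[
    [1, 1, 0, 0, 0],
    [1, 1, 0, 0, 0],
  ],
)

```text
t: 7.15
tcp_pos: [0.5287, -0.0343, 0.0423]
tool_rot: [3.141, -0.066, -0.0]
wrist_force: [-4.2, 1.2, 2.5]
width: 0.0003
grip_force: 1.8
```

>>> arm_command(
  commands=[
    [1, 1, 0, 0, 0],
    [1, 1, 0, 0, 0],
  ],
)

```text
t: 7.35
tcp_pos: [0.5307, -0.0344, 0.0423]
tool_rot: [3.141, -0.066, 0.0]
wrist_force: [-4.2, 0.5, 2.7]
width: 0.0001
grip_force: 1.8
```

>>> arm_command(
  commands=[
    [1, 1, 0, 0, 0],
    [1, 1, 0, 0, 0],
  ],
)

```text
t: 7.55
tcp_pos: [0.5327, -0.0345, 0.0424]
tool_rot: [3.141, -0.066, 0.0]
wrist_force: [-3.6, 0.2, 2.5]
width: 0.0001
grip_force: 1.9
```

>>> arm_command(
  commands=[
    [1, 1, 0, 0, 0],
    [1, 1, 0, 0, 0],
  ],
)

```text
t: 7.75
tcp_pos: [0.5347, -0.0346, 0.0423]
tool_rot: [3.141, -0.066, 0.0]
wrist_force: [-4.2, 0.3, 3.3]
width: -0.0001
grip_force: 1.9
```

>>> arm_command(
  commands=[
    [1, 1, 0, 0, 0],
    [1, 1, 0, 0, 0],
  ],
)

```text
t: 7.95
tcp_pos: [0.536, -0.0347, 0.0422]
tool_rot: [3.141, -0.066, -0.002]
wrist_force: [-7.0, 0.7, 5.0]
width: -0.0002
grip_force: 3.0
```

>>> arm_command(
  commands=[
    [1, 1, 0, 0, 0],
    [1, 1, 0, 0, 0],
  ],
)

```text
t: 8.15
tcp_pos: [0.5369, -0.0347, 0.042]
tool_rot: [3.14, -0.066, -0.006]
wrist_force: [-8.2, -0.2, 6.4]
width: -0.0005
grip_force: 4.2
```

>>> arm_command(
  commands=[
    [1, 1, 0, 0, 0],
    [1, 1, 0, 0, 0],
  ],
)

```text
t: 8.35
tcp_pos: [0.5378, -0.0348, 0.0419]
tool_rot: [3.14, -0.066, -0.01]
wrist_force: [-11.7, 0.5, 7.4]
width: 0.0002
grip_force: 5.4
```

>>> arm_command(
  commands=[
    [1, 1, 0, -0.3, 0],
    [1, 1, 0, -0.3, 0],
  ],
)

```text
t: 8.55
tcp_pos: [0.539, -0.0349, 0.0419]
tool_rot: [3.14, -0.066, -0.012]
wrist_force: [-10.6, 0.1, 3.4]
width: 0.0
grip_force: 5.0
```

>>> arm_command(
  commands=[
    [1, 1, 0, -0.3, 0],
  ],
)

```text
t: 8.65
tcp_pos: [0.5396, -0.0349, 0.042]
tool_rot: [3.14, -0.066, -0.013]
wrist_force: [-10.2, 0.8, 1.9]
width: -0.0002
grip_force: 5.1
```

>>> arm_command(
  commands=[
    [1, 1, 0, -0.1, 0],
    [1, 1, 0, -0.1, 0],
  ],
)

```text
t: 8.85
tcp_pos: [0.5404, -0.035, 0.042]
tool_rot: [3.14, -0.066, -0.018]
wrist_force: [-13.4, 0.2, 5.4]
width: -0.0004
grip_force: 6.7
```

>>> arm_command(
  commands=[
    [1, 1, 0, -0.1, 0],
    [1, 1, 0, -0.1, 0],
  ],
)

```text
t: 9.05
tcp_pos: [0.5412, -0.0351, 0.0419]
tool_rot: [3.139, -0.066, -0.022]
wrist_force: [-15.5, 0.9, 7.5]
width: -0.0001
grip_force: 7.8
```

>>> arm_command(
  commands=[
    [1, 1, 0, -0.2, 0],
    [1, 1, 0, -0.2, 0],
  ],
)

```text
t: 9.25
tcp_pos: [0.5424, -0.0352, 0.042]
tool_rot: [3.139, -0.066, -0.024]
wrist_force: [-16.0, 1.0, 4.9]
width: 0.0002
grip_force: 8.2
```

>>> arm_command(
  commands=[
    [1, 0, 0, 0, 0],
  ],
)

```text
t: 9.35
tcp_pos: [0.5424, -0.0352, 0.042]
tool_rot: [3.139, -0.066, -0.024]
wrist_force: [-15.5, 1.4, 6.1]
width: 0.0
grip_force: 7.9
```

One more millimetre should bring it to about 17–18 N.

>>> arm_command(
  commands=[
    [1, 1, 0, -0.1, 0],
    [1, 0.7, 0, -0.1, 0],
    [1, 0, 0, 0, 0],
  ],
)

```text
t: 9.65
tcp_pos: [0.5429, -0.0352, 0.042]
tool_rot: [3.139, -0.066, -0.028]
wrist_force: [-17.7, 1.7, 7.7]
width: -0.0
grip_force: 9.1
```

>>> arm_command(
  commands=[
    [1, 0, 0, 0, 0],
  ],
)

```text
t: 9.75
tcp_pos: [0.5429, -0.0352, 0.042]
tool_rot: [3.139, -0.066, -0.028]
wrist_force: [-17.8, 1.3, 8.1]
width: 0.0002
grip_force: 9.1
```

>>> arm_command(
  commands=[
    [1, -1, 0, 0, 0],
    [1, -1, 0, 0, 0],
    [1, -1, 0, 0, 0],
    [1, -1, 0, 0, 0],
    [1, -1, 0, 0, 0],
    [1, -1, 0, 0, 0],
    [1, -1, 0, 0, 0],
    [1, -1, 0, 0, 0],
    [1, -1, 0, 0, 0],
    [1, -1, 0, 0, 0],
    [1, -1, 0, 0, 0],
    [1, -1, 0, 0, 0],
  ],
)

```text
t: 10.95
tcp_pos: [0.538, -0.0348, 0.0432]
tool_rot: [3.141, -0.066, -0.004]
wrist_force: [-3.9, 0.1, -3.3]
width: -0.0002
grip_force: 2.1
```

>>> arm_command(
  commands=[
    [1, -1, 0, 0, 0],
    [1, -1, 0, 0, 0],
    [1, -1, 0, 0, 0],
    [1, -1, 0, 0, 0],
    [1, -1, 0, 0, 0],
    [1, -1, 0, 0, 0],
    [1, -3, 0, 0, 0],
    [1, -5, 0, 0, 0],
    [1, -10, 0, 0, 0],
    [1, -10, 0, 0, 0],
    [1, 0, 0, 0, 0],
  ],
)

```text
t: 12.05
tcp_pos: [0.503, -0.0334, 0.044]
tool_rot: [3.14, -0.066, -0.004]
wrist_force: [-1.3, 0.8, 0.4]
width: -0.0
grip_force: 0.0
```

>>> arm_command(
  commands=[
    [1, -3, 0, -20, 0],
    [1, 0, 0, -40, 0],
    [1, 0, 0, -40, 0],
    [1, 0, 0, -40, 0],
    [1, 0, 0, -40, 0],
    [1, 0, 0, -20, 0],
    [1, 20, -36, 0, 0],
    [1, 21, -37, 0, 0],
    [1, 21, -37, 0, 0],
    [1, 21, -37, 0, 0],
    [1, 21, -37, 0, 0],
    [1, 22, -36, 0, 0],
  ],
)

```text
t: 13.25
tcp_pos: [0.6381, 0.1828, 0.2441]
tool_rot: [3.141, -0.066, 0.0]
wrist_force: [1.4, -0.9, 0.1]
width: -0.0001
grip_force: 0.0
```

>>> arm_command(
  commands=[
    [1, 0, 0, 0, 0],
    [1, 0, 0, 0, 0],
    [1, 0, 0, 0, 0],
  ],
)

```text
t: 13.55
tcp_pos: [0.6372, 0.1798, 0.2439]
tool_rot: [3.139, -0.068, -0.001]
wrist_force: [0.7, 0.5, 0.6]
width: 0.0001
grip_force: 0.0
```

```bash
python3 s.py
python3 - <<'E'
from h import *
for n in("top","scene"):
    im,k=cam(n);cv2.imwrite(f"pics/{n}3.png",cv2.resize(im[100:280,130:350,::-1],None,fx=3,fy=3))
E
```

```text
13.55 [0.6372 0.1798 0.2439] yaw -0.044 z [-0.    -0.001 -1.   ] F [0.68 0.55 0.63] 7.216887511989998e-05
```

View pics/scene3.png

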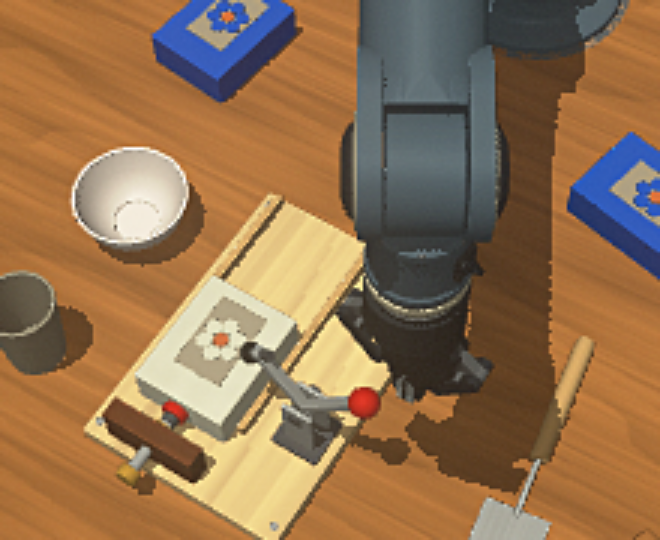

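The mould now rests against the red button (175,412). The gripper is beside the red ball (363,402) on its outer side, so I'll descend and push.

>>> arm_command(
  commands=[
    [1, -2, 0, 30, 0],
    [1, 0, 0, 30, 0],
    [1, 0, 0, 20, 0],
    [1, 0, 0, 6, 0],
    [1, 0, 0, 0, 0],
    [1, 0, 4, 0, 0],
    [1, 0, 3, 0, 0],
    [1, 0, 0, 0, 0],
  ],
)

```text
t: 14.45
tcp_pos: [0.6359, 0.1735, 0.1594]
tool_rot: [3.141, -0.068, 0.003]
wrist_force: [-0.8, -0.6, -0.6]
width: -0.0002
grip_force: 0.0
```

>>> arm_command(
  commands=[
    [1, 0, 2, 0, 0],
    [1, 0, 2, 0, 0],
    [1, 0, 2, 0, 0],
  ],
)

```text
t: 14.75
tcp_pos: [0.635, 0.1683, 0.1583]
tool_rot: [3.141, -0.066, 0.0]
wrist_force: [0.3, -0.9, 0.0]
width: -0.0003
grip_force: 0.0
```

>>> arm_command(
  commands=[
    [1, 0, 2, 0, 0],
    [1, 0, 2, 0, 0],
  ],
)

```text
t: 14.95
tcp_pos: [0.6348, 0.1642, 0.1582]
tool_rot: [3.141, -0.066, 0.0]
wrist_force: [-0.2, -1.1, -0.4]
width: -0.0002
grip_force: 0.0
```

>>> arm_command(
  commands=[
    [1, 0, 2, 0, 0],
    [1, 0, 2, 0, 0],
  ],
)

```text
t: 15.15
tcp_pos: [0.6347, 0.1608, 0.1584]
tool_rot: [-3.14, 0.066, -0.0]
wrist_force: [-0.9, 2.5, 1.4]
width: -0.0001
grip_force: 1.4
```

>>> arm_command(
  commands=[
    [1, 0, 2, 0, 0],
    [1, 0, 2, 0, 0],
  ],
)

```text
t: 15.35
tcp_pos: [0.6346, 0.1594, 0.1595]
tool_rot: [-3.137, 0.064, -0.003]
wrist_force: [-1.0, 6.6, 5.5]
width: -0.0003
grip_force: 3.7
```

>>> arm_command(
  commands=[
    [1, 0, 2, -2, 0],
    [1, 0, 2, -2, 0],
  ],
)

```text
t: 15.55
tcp_pos: [0.6344, 0.1554, 0.1632]
tool_rot: [-3.137, 0.063, -0.003]
wrist_force: [-0.2, 5.6, 1.7]
width: 0.0
grip_force: 2.8
```

>>> arm_command(
  commands=[
    [1, 0, 2, -1.5, 0],
    [1, 0, 2, -1.5, 0],
  ],
)

```text
t: 15.75
tcp_pos: [0.6343, 0.1519, 0.1661]
tool_rot: [-3.136, 0.063, -0.003]
wrist_force: [0.4, 6.3, 0.7]
width: -0.0
grip_force: 3.5
```

>>> arm_command(
  commands=[
    [1, 0, 2, -1.2, 0],
    [1, 0, 2, -1.2, 0],
    [1, 0, 2, -1.2, 0],
  ],
)

```text
t: 16.05
tcp_pos: [0.634, 0.1471, 0.1698]
tool_rot: [-3.134, 0.061, -0.004]
wrist_force: [0.7, 8.4, 2.1]
width: 0.0004
grip_force: 4.3
```

>>> arm_command(
  commands=[
    [1, 0, 2, -1.1, 0],
    [1, 0, 2, -1.1, 0],
  ],
)

```text
t: 16.25
tcp_pos: [0.6338, 0.1438, 0.1721]
tool_rot: [-3.134, 0.061, -0.004]
wrist_force: [1.1, 9.1, 0.9]
width: -0.0002
grip_force: 4.7
```

>>> arm_command(
  commands=[
    [1, 0, 2, -1, 0],
    [1, 0, 2, -1, 0],
  ],
)

```text
t: 16.45
tcp_pos: [0.6337, 0.1404, 0.1743]
tool_rot: [-3.133, 0.06, -0.005]
wrist_force: [0.9, 9.5, 1.7]
width: -0.0002
grip_force: 5.1
```

>>> arm_command(
  commands=[
    [1, 0, 2, -0.9, 0],
    [1, 0, 2, -0.9, 0],
    [1, 0, 2, -0.8, 0],
    [1, 0, 2, -0.8, 0],
  ],
)

```text
t: 16.85
tcp_pos: [0.6334, 0.1334, 0.1782]
tool_rot: [-3.132, 0.059, -0.005]
wrist_force: [-0.3, 10.4, 4.0]
width: 0.0006
grip_force: 6.0
```

>>> arm_command(
  commands=[
    [1, 0, 2, -0.6, 0],
    [1, 0, 2, -0.6, 0],
    [1, 0, 2, -0.5, 0],
    [1, 0, 2, -0.5, 0],
  ],
)

```text
t: 17.25
tcp_pos: [0.6332, 0.1263, 0.1815]
tool_rot: [-3.131, 0.058, -0.007]
wrist_force: [-2.7, 11.9, 8.9]
width: -0.0003
grip_force: 7.3
```

>>> arm_command(
  commands=[
    [1, 0, 0, -1.5, 0],
    [1, 0, 1, -1.5, 0],
  ],
)

```text
t: 17.45
tcp_pos: [0.633, 0.1229, 0.1833]
tool_rot: [-3.134, 0.06, -0.005]
wrist_force: [-0.2, 7.0, 2.3]
width: -0.0003
grip_force: 4.0
```

Force is falling as the lever nears its centre, so I'll continue.

>>> arm_command(
  commands=[
    [1, 0, 2, -0.7, 0],
    [1, 0, 2, -0.7, 0],
  ],
)

```text
t: 17.65
tcp_pos: [0.6329, 0.1182, 0.185]
tool_rot: [-3.135, 0.061, -0.004]
wrist_force: [-1.4, 7.7, 7.1]
width: -0.0002
grip_force: 4.5
```

>>> arm_command(
  commands=[
    [1, 0, 2, -0.5, 0],
    [1, 0, 2, -0.5, 0],
  ],
)

```text
t: 17.85
tcp_pos: [0.6328, 0.1132, 0.1864]
tool_rot: [-3.136, 0.062, -0.004]
wrist_force: [-1.6, 4.3, 7.4]
width: -0.0002
grip_force: 3.6
```

>>> arm_command(
  commands=[
    [1, 0, 2, -0.3, 0],
    [1, 0, 1, -0.3, 0],
    [1, 0, 1, 0, 0],
  ],
)

```text
t: 18.15
tcp_pos: [0.632, 0.1041, 0.184]
tool_rot: [3.139, -0.068, -0.002]
wrist_force: [0.2, 0.4, -0.4]
width: -0.0001
grip_force: 0.0
```

>>> arm_command(
  commands=[
    [1, 0, -10, 0, 0],
    [1, 0, -20, 0, 0],
    [1, 0, -30, 0, 0],
    [1, 0, -10, -30, 0],
    [1, 0, -10, -40, 0],
    [1, 0, 0, 0, 0],
    [1, 0, 0, 0, 0],
    [1, 0, 0, 0, 0],
  ],
)

```text
t: 18.95
tcp_pos: [0.6351, 0.1849, 0.2533]
tool_rot: [3.14, -0.067, -0.003]
wrist_force: [0.2, 0.4, -1.0]
width: -0.0001
grip_force: 0.0
```

```bash
python3 s.py
python3 - <<'E'
from h import *
R_={}
for n in("top","scene"):
    im,k=cam(n);cv2.imwrite(f"pics/{n}4.png",cv2.resize(im[100:280,130:350,::-1],None,fx=3,fy=3))
    h=cv2.cvtColor(im,cv2.COLOR_RGB2HSV);m=(((h[...,0]<6)|(h[...,0]>174))&(h[...,1]>180)&(h[...,2]>90)).astype(np.uint8)
    _,l,s,c=cv2.connectedComponentsWithStats(m);print(n,[(int(a[4]),b.round(1)) for a,b in zip(s[1:],c[1:]) if a[4]>8])
E
```

```text
18.95 [0.6351 0.1849 0.2533] yaw -0.042 z [-0.002 -0.001 -1.   ] F [ 0.2   0.4  -0.95] -0.00010714812177553742
top [(543, array([434.7,  96.4])), (51, array([260.2, 139.7]))]
scene [(24, array([509.5, 111.2])), (85, array([507.1, 126.2])), (338, array([ 18.6, 212.9])), (78, array([222.8, 214.4])), (29, array([188. , 236.3]))]
```

View pics/scene4.png

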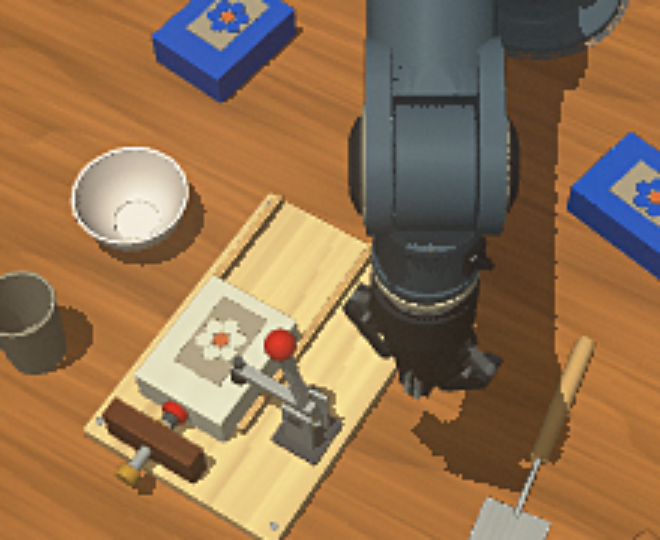

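View pics/top4.png

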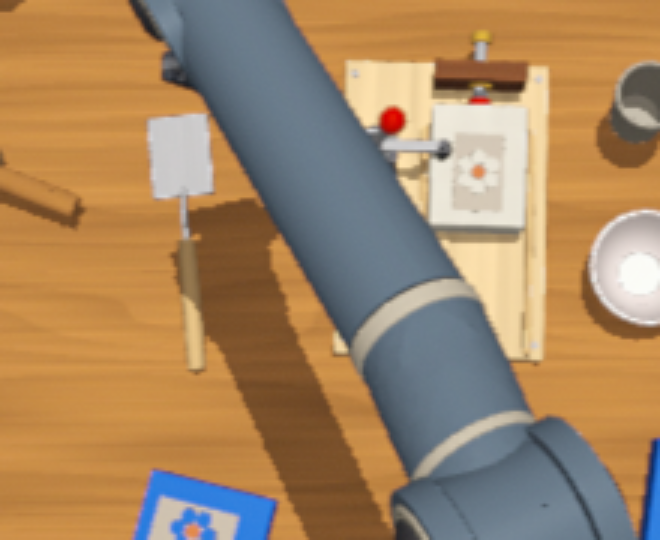

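The ball has moved about 83 mm over, which puts the lever at about 0.9 rad. The pad (443,150 in the top view) bears on the mould, and the mould's far edge meets the button (480,100). The arm is clear of everything.

```bash
python3 -c "
from plant import arm
print(arm.hand_in())"
```

```text
the job is handed in; nothing more can be done
None
```

The job is handed in: I pressed the mould onto the button with about 18 N, it stayed an estimated 2.5 mm squeezed when I let go, and the clamp then snapped over (peak push about 15 N) and holds it there, bowl, beaker and spatula untouched.

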